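# Build up the cooler stack on the processor test board

## Robot

A 6-joint arm with a two-finger parallel gripper is mounted at the origin on the work surface. World frame = base frame: x ahead of the robot, y to its left, z up, the work surface at z = 0. Lengths are in mm, angles in rad, forces in N, time in s.
With the tool pointing down it reaches from about 350 to 775 mm from the base axis. Payload 7.3 kg.
Tool frame: the origin (TCP) lies at the very end of the fingers, on their centre line; the grasp point (between the pads) lies bot.grip_point_offset behind it (bot.grip_point_offset is the distance from the TCP to the grasp point, in mm); z points along the fingers, y is the line along which they close (so a half turn about z gives the same grasp; the last joint's range is limited). The gripper opens to 92 mm and grips with 3 to 60 N. Pads are 19 mm wide; open, the fingers measure 130 mm over their backs; the gripper's body (75 mm by 190 mm) begins 47 mm behind the grasp point.
Start: joints at [1.132, 0.342, 1.524, -0, 1.275, -0.146], TCP at [151.518, 502.68, 226.741] pointing down, gripper open.
Joint ranges: [-2.53, 2.53], [-0.77, 2.02], [0.04, 2.7], [-1, 4.14], [0.28, 2.66], [-3.11, 3.11]. Speed limits (rad/s): [2.57, 2.57, 3.14, 3.14, 3.14, 3.14].

## Interface

Orientations are given as [roll, pitch, yaw] about the fixed x, y, z axes, in that order (R = Rz(yaw) Ry(pitch) Rx(roll)).
In Python, from plant import bot gives the robot as it stands. The module is installed in compiled form; this text tells all that it offers.
- The arm moves only by the tool carry_out, never from a script. Its argument "plan" is a list of rows, each an object of numbers: "tx", "ty", "tz": the shift along the world's x, y, z in mm; "rx", "ry", "rz": the turn, a rotation vector about the world's x, y, z in rad. A call has 1 to 12 rows; each row shifts and turns the commanded pose from where the row before left it; what a row does not reach is not made up. A row lasts 1/10 s, in which the tool goes at most 50 mm and 8.59 degrees, less where a joint would pass 70% of its speed; a pose out of reach is approached as far as the arm can. A call with a gripper value outside its range is refused whole. "gripper" is the closure, from 0 (fully open) to 1 (shut), set as the call begins (left out, the last holds). The fingers move at their own pace and stop on an object; the grip force is fixed at half the most. Time passes only in rows, so rows that do not move let the fingers close. It gives the time, the measured TCP pose, the force, the opening and the grip force at its end, in the units of the state.
- bot.get_obs(): the state, without advancing time (a new reading comes with each control period).
- bot.capture(name): name is "side" or "top" or "wrist"; returns the picture (480x640x3 uint8, red, green, blue); there is no depth.
- bot.camera_model(name): a dict with "camera_matrix" (3x3 intrinsics, pixels), "R" (3x3) and "t" (3): a world point X has camera coordinates R X + t. Camera axes: x right, y down, z forward; pixel columns grow to the right and rows downward; lengths in mm; the calibration is good to about 2 mm. A picture is of the moment at which its call begins: read the wrist's pose just before it. camera_model takes no time and is no camera call; for the wrist camera it gives the pose at the moment of the call.
- bot.close_job(): hands the job in; it is judged then, once.
The state is a dict: "time": time; "joint_positions": joint angles; "dq": joint speeds; "tau": joint torques, N m; "tool_pos": TCP position; "tcp_rot": TCP orientation; "contact_force": force on the tool from outside, world axes, zero at the start; "moment": the same for the moment, N m; "grip_width": finger opening in mm; "finger_force": force on a finger pad.
Only numpy, scipy, OpenCV 4.12 (cv2) and the standard library are available. Lean on these libraries where they do the work, as an engineer would, in place of code of your own. Each camera call takes 0.05 s, during which the arm holds its last target. There are 200 camera calls.

## Task

Put the coolers on the two test boards: on the metal-lidded processor in the middle of the larger board stack the copper block first, then the straight-finned heatsink standing on its base, then the fan on top, and put the small pin heatsink on the bare black chip in the middle of the smaller board. Centre each piece on what it covers, square to its board and flat, set down gently rather than dropped, and let go of everything. Leave the screw dish, the solder reel and the paste tub standing where they are.

Things in the scene. Friction and masses are not known exactly. Their poses are not given: they have to be found in the camera images.
- copper_block: solid bare copper block, 44 x 44 mm and 22 mm high, about 0.36 kg, loose, lying flat on the desk. Origin: centre of its underside; x and y along its sides, z up. Yaw is arbitrary.
- fin_heatsink: aluminium heatsink 50 x 50 mm and 35 mm high, about 0.12 kg: an 8 mm base with 8 upright straight fins along its x axis, loose, standing on its base. Origin: centre of its underside; x and y along its sides, z up. May be gripped across either pair of sides. Yaw is arbitrary.
- fan: square black fan 50 x 50 mm and 20 mm high with a round wire guard on top, about 0.07 kg, loose, lying flat with the guard up (it stays up). Rigid; grip by the outer sides. Origin: centre of its underside; x and y along its sides, z up. Yaw is arbitrary.
- pin_heatsink: small dark-anodised heatsink 34 x 34 mm and 20 mm high with a 5 x 5 field of square pins on a base, about 0.04 kg, loose, standing on its base. Origin: centre of its underside; x and y along its sides, z up. Yaw is arbitrary.
- processor_board: the larger green circuit board, 96 x 96 mm, fixed to the desk on short feet, board face 8 mm above the desk. In its middle a 56 mm square black socket (top 12 mm above the desk) holds the processor, a 40 mm square steel lid whose flat top is 15 mm above the desk; nothing else on the board is higher than that. Origin: at desk height under the processor's centre; x and y along the board's sides, z up. Pieces count as square to it at any quarter turn.
- chip_board: the smaller green circuit board, 72 x 72 mm, fixed to the desk on short feet, board face 8 mm above the desk, with one flat black chip 28 mm square in its middle, chip top 12 mm above the desk, nothing higher. Origin: at desk height under the chip's centre; x and y along the board's sides, z up. Pieces count as square to it at any quarter turn.
- screw_dish: small round open steel dish of screws, 44 mm across, 12 mm high, loose bystander to be left alone. Origin: centre of its underside, z up.
- solder_reel: round steel solder reel lying flat, 42 mm across, 22 mm high, loose bystander to be left alone. Origin: centre of its underside, z up.
- paste_tub: round white tub with a plain grey screw lid (from above a grey disc), 41 mm across, 28 mm high, loose bystander to be left alone. Origin: centre of its underside, z up.

How it is judged (in metres and radians):
At the end, for the whole second after the job is handed in: Copper block on the processor, finned heatsink on it, both within 10 mm of the processor's centre; fan on the heatsink within 10 mm (12 of the processor); pin heatsink on the black chip within 8 mm; all upright within 0.08 rad, square to their board within 0.22 rad, released, at rest (horizontal distance between each of copper_block, fin_heatsink and processor_board below 0.01 m and z of copper_block in the frame of processor_board between 0.012 and 0.019 m and angle between each of copper_block, fin_heatsink, fan, pin_heatsink's own z axis and vertical below 0.08 rad and (angle between the x axis of copper_block and the x axis of processor_board, either way round below 0.22 rad or angle between the x axis of copper_block and the y axis of processor_board, either way round below 0.22 rad) and linear speed of each of copper_block, fin_heatsink, fan, pin_heatsink below 0.02 m/s and angular speed of each of copper_block, fin_heatsink, fan, pin_heatsink below 0.2 rad/s and z of fin_heatsink in the frame of processor_board between 0.034 and 0.041 m and (angle between the x axis of fin_heatsink and the x axis of processor_board, either way round below 0.22 rad or angle between the x axis of fin_heatsink and the y axis of processor_board, either way round below 0.22 rad) and horizontal distance between fan and processor_board below 0.012 m and z of fan in the frame of processor_board between 0.069 and 0.076 m and (angle between the x axis of fan and the x axis of processor_board, either way round below 0.22 rad or angle between the x axis of fan and the y axis of processor_board, either way round below 0.22 rad) and horizontal distance between pin_heatsink and chip_board below 0.008 m and z of pin_heatsink in the frame of chip_board between 0.009 and 0.016 m and (angle between the x axis of pin_heatsink and the x axis of chip_board, either way round below 0.22 rad or angle between the x axis of pin_heatsink and the y axis of chip_board, either way round below 0.22 rad) and horizontal distance between fan and fin_heatsink below 0.01 m); the robot touches nothing.
It fails at once if the screw dish, solder reel or paste tub is shifted by more than 30 mm (distance of any of screw_dish, solder_reel, paste_tub from where it was at the start of the episode above 0.03 m).
It fails at once if a piece is dropped onto its place: it comes down over its board faster than 0.45 m/s in the last 40 mm ((horizontal distance between copper_block and processor_board below 0.03 m and z of copper_block in the frame of processor_board below 0.055 m and linear speed of copper_block above 0.45 m/s) or (horizontal distance between fin_heatsink and processor_board below 0.03 m and z of fin_heatsink in the frame of processor_board below 0.077 m and linear speed of fin_heatsink above 0.45 m/s) or (horizontal distance between fan and processor_board below 0.03 m and z of fan in the frame of processor_board below 0.112 m and linear speed of fan above 0.45 m/s) or (horizontal distance between pin_heatsink and chip_board below 0.03 m and z of pin_heatsink in the frame of chip_board below 0.052 m and linear speed of pin_heatsink above 0.45 m/s)).
It also fails if it takes over 102 s, if anything falls off the work surface, if the arm or the gripper's body presses on something with over 40 N, if the wrist force passes 120 N, or if a joint passes its speed limit or range.

## Working session

There is one attempt and no reset: what is moved stays moved. The work goes in short steps, Python scripts to look and compute and a tool call to move; the robot and the scene stay as the last step left them, time stands still between calls to the robot, and variables do not carry over. Pictures are saved under pics/ and viewed, at most 14 in all, crops included, and the job is handed in when it is done.

Besides the shell and the picture viewer there is one more tool, called after "Call:" as name(argument=value, ...) on one line, values as JSON. carry_out: Moves the arm, as the interface text tells. Its arguments: {"type":"object","properties":{"plan":{"type":"array"},"gripper":{"type":"number"}},"required":["plan"]}

```bash
mkdir -p pics
python3 - <<'E'
from plant import bot
import cv2, numpy as np
print(bot.get_obs()); print(bot.grip_point_offset)
for n in("top","side"):
    m=bot.camera_model(n); print(n,m)
    cv2.imwrite(f"pics/{n}0.png",bot.capture(n)[:,:,::-1])
E
```

```text
{'time': 0.0, 'joint_positions': array([ 1.13197055e+00,  3.42721183e-01,  1.52500816e+00, -1.64597823e-05,
        1.27537951e+00, -1.46009733e-01]), 'dq': array([-0.00021379, -0.00034644, -0.00065184,  0.00142417, -0.00101675,
       -0.00029839]), 'tau': array([ 8.24990402e-04, -4.31253183e+01, -2.44219369e+01,  7.18711456e-02,
        5.60132798e-02, -1.25544102e-04]), 'tool_pos': array([151.35846785, 502.29249029, 226.04884656]), 'tcp_rot': array([-3.14009030e+00, -2.05021955e-04,  2.84878126e+00]), 'contact_force': array([ 0.67374651, -0.81646164,  0.17287527]), 'moment': array([-0.06392132,  0.01978993, -0.03140501]), 'finger_force': 0.0, 'grip_width': 91.79161963872777}
18.8
top {'camera_matrix': array([[573.03768416,   0.        , 324.5253929 ],
       [  0.        , 573.03768416, 243.52681845],
       [  0.        ,   0.        ,   1.        ]]), 'R': array([[ 0.0589038 , -0.99824384, -0.0062907 ],
       [-0.97227659, -0.05594076, -0.22704375],
       [ 0.22629312,  0.01949004, -0.97386424]]), 't': array([ 51.49328811, 562.36602261, 944.39016141])}
side {'camera_matrix': array([[485.93941401,   0.        , 321.57285811],
       [  0.        , 485.93941401, 244.87660675],
       [  0.        ,   0.        ,   1.        ]]), 'R': array([[ 0.78384152, -0.62095858, -0.00170675],
       [-0.46159655, -0.58083453, -0.67049226],
       [ 0.41535658,  0.5263475 , -0.74191456]]), 't': array([-385.02840032,  302.51131391,  609.54976425])}
```

View pics/top0.png

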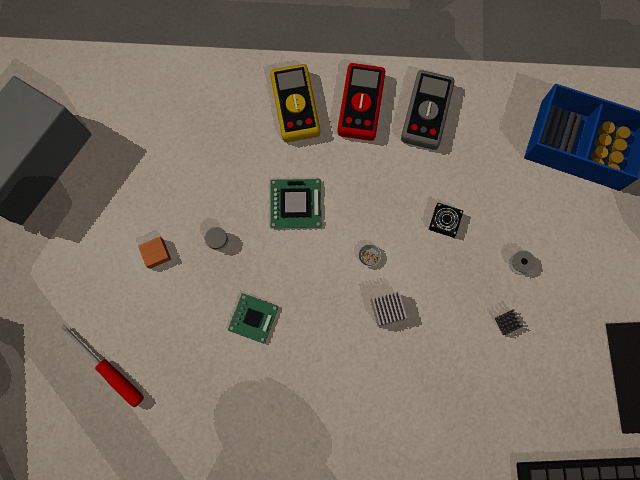

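The top view shows the processor board at (297,204), the chip board at (254,318), the copper block at (154,251), the fin heatsink at (390,309), the fan at (447,219) and the pin heatsink at (510,322). The bystanders are the tub at (216,238), the dish at (370,256) and the reel at (523,262).

```bash
cat > h.py <<'E'
from plant import bot
import cv2, numpy as np
def ray(m,uv,z):
    K,R,t=m["camera_matrix"],m["R"],m["t"]; uv=np.atleast_2d(np.float64(uv))
    d=(R.T@np.linalg.inv(K)@np.c_[uv,np.ones(len(uv))].T).T; c=-R.T@t
    return c+d*((z-c[2])/d[:,2])[:,None]
def proj(m,X):
    p=m["R"]@np.float64(X)+m["t"]; p=m["camera_matrix"]@p; return p[:2]/p[2]
E
python3 - <<'E'
from h import *
m=bot.camera_model("top")
for n,p,z in [("proc",(296,202),15),("chip",(254,318),12),("copper",(154,250),22),("fin",(388,306),35),("fan",(447,219),20),("pin",(509,320),20),("tub",(216,238),28),("dish",(370,255),12),("reel",(523,262),22)]:
    P=ray(m,p,z)[0]; print(n,P.round(),np.hypot(*P[:2]).round())
w=bot.camera_model("wrist");print(w, (-w["R"].T@w["t"]).round())
im=cv2.imread("pics/top0.png")
cv2.imwrite("pics/c.png",cv2.resize(im[160:360,120:560],None,fx=1.8,fy=1.8,interpolation=cv2.INTER_CUBIC))
cv2.imwrite("pics/w0.png",bot.capture("wrist")[:,:,::-1])
E
```

```text
proc [647. 143.  15.] 663.0
chip [426. 204.  12.] 472.0
copper [538. 397.  22.] 669.0
fin [459. -34.  35.] 460.0
fan [ 629. -139.   20.] 644.0
pin [ 448. -251.   20.] 514.0
tub [566. 284.  28.] 633.0
dish [554.   0.  12.] 554.0
reel [ 555. -278.   22.] 620.0
{'camera_matrix': array([[337.87178669,   0.        , 315.26551578],
       [  0.        , 337.87178669, 240.74645258],
       [  0.        ,   0.        ,   1.        ]]), 'R': array([[ 2.88450825e-01,  9.57494386e-01, -7.89005776e-04],
       [ 9.18438843e-01, -2.76451976e-01,  2.82921184e-01],
       [ 2.70677323e-01, -8.23335024e-02, -9.59142837e-01]]), 't': array([-524.95506638,  -35.30952356,  389.5582334 ])} [ 78. 525. 383.]
```

View pics/w0.png

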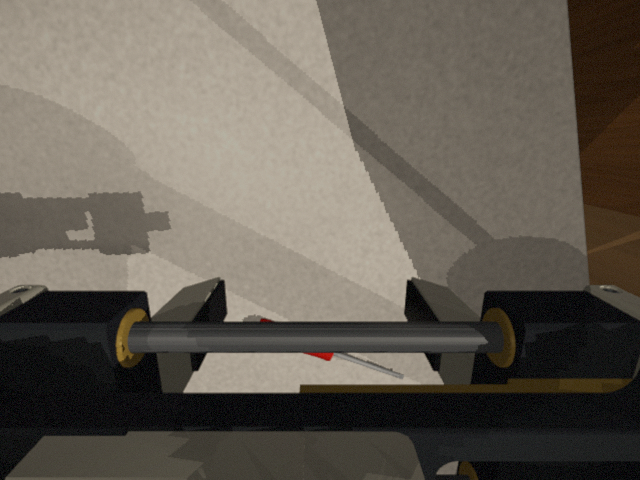

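View pics/side0.png

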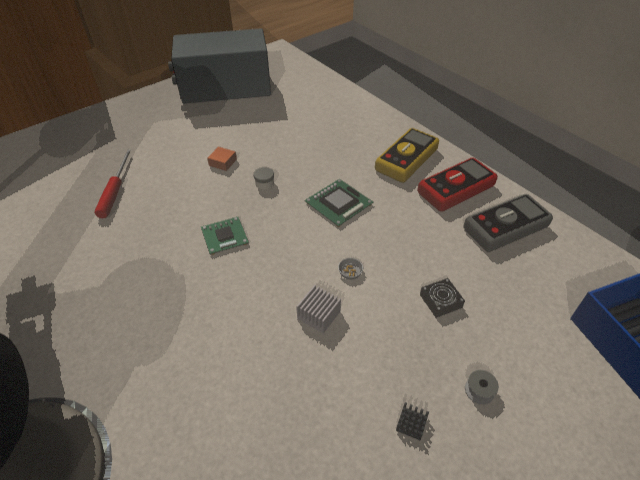

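View pics/c.png

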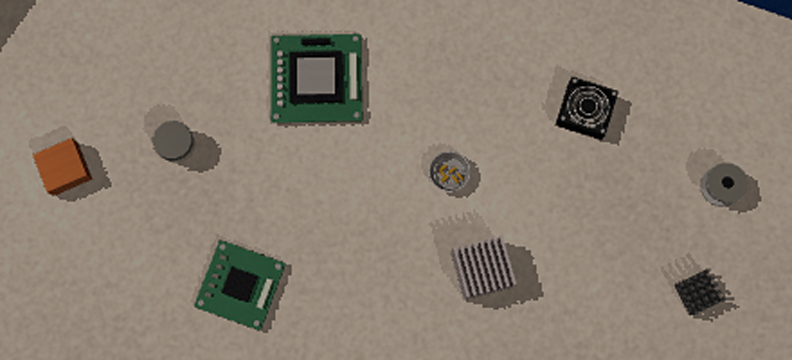

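Run:
```python
from h import *
m=bot.camera_model("top"); im=cv2.imread("pics/top0.png"); hsv=cv2.cvtColor(im,cv2.COLOR_BGR2HSV)
print("cam",(-m["R"].T@m["t"]).round())
def rep(n,mask,z,box,k=3):
    M=np.zeros_like(mask);x0,y0,x1,y1=box;M[y0:y1,x0:x1]=mask[y0:y1,x0:x1]
    M=cv2.morphologyEx(M,cv2.MORPH_CLOSE,np.ones((k,k)))
    c=max(cv2.findContours(M,0,1)[0],key=cv2.contourArea)
    P=ray(m,c[:,0],z)[:,:2].astype(np.float32); r=cv2.minAreaRect(P)
    print(n,np.round(r[0],1),np.round(r[1],1),"deg",round(r[2],1),"px",cv2.boundingRect(c))
g=cv2.inRange(hsv,(60,80,40),(90,255,255))
rep("proc",g,8,(260,170,335,240),9); rep("chip",g,8,(220,285,290,350),9)
rep("copper",cv2.inRange(hsv,(4,160,140),(14,255,255)),22,(130,225,180,275))
dark=cv2.inRange(hsv,(0,0,0),(180,255,60))
rep("fan",dark,20,(425,195,470,240),5); rep("chipblk",dark,12,(238,300,270,335)); rep("sock",dark,12,(279,187,315,220),3)
rep("pin",dark,3,(490,300,530,340),5)
```

```text
cam [ 330.   64. 1048.]
proc [647.3 144.4] [95.  93.7] deg 4.6 px (271, 179, 50, 49)
chip [426.2 206.5] [71.2 71.4] deg 73.6 px (228, 294, 50, 49)
copper [536.2 399.4] [41.6 41.8] deg 28.3 px (139, 237, 28, 29)
fan [ 627.3 -136.8] [51.6 56. ] deg 74.0 px (429, 203, 34, 35)
chipblk [426.3 205.8] [34.1 29. ] deg 73.0 px (243, 308, 22, 20)
sock [646.7 143.5] [59.3 64.4] deg 4.4 px (279, 188, 35, 31)
pin [ 446.2 -255.5] [33.7 39.5] deg 29.0 px (495, 310, 28, 25)
```

Call:
carry_out(plan=[{"tx": 32, "ty": -8.6, "tz": -8.8, "rz": -0.0653}, {"tx": 32, "ty": -8.6, "tz": -8.8, "rz": -0.0653}, {"tx": 32, "ty": -8.6, "tz": -8.8, "rz": -0.0653}, {"tx": 32, "ty": -8.6, "tz": -8.8, "rz": -0.0653}, {"tx": 32, "ty": -8.6, "tz": -8.8, "rz": -0.0653}, {"tx": 32, "ty": -8.6, "tz": -8.8, "rz": -0.0653}, {"tx": 32, "ty": -8.6, "tz": -8.8, "rz": -0.0653}, {"tx": 32, "ty": -8.6, "tz": -8.8, "rz": -0.0653}, {"tx": 32, "ty": -8.6, "tz": -8.8, "rz": -0.0653}, {"tx": 32, "ty": -8.6, "tz": -8.8, "rz": -0.0653}, {"tx": 32, "ty": -8.6, "tz": -8.8, "rz": -0.0653}, {"tx": 32, "ty": -8.6, "tz": -8.8, "rz": -0.0653}], gripper=0)

```text
invalid input at $.plan[0]: expected keys tx, ty, tz, rx, ry, rz
```

```bash
cat >> h.py <<'E'
def pose():
    o=bot.get_obs(); print("t",round(o["time"],2),"tcp",o["tool_pos"].round(1),"yaw",np.degrees(o["tcp_rot"]).round(1),"f",o["contact_force"].round(1),"w",round(o["grip_width"],1))
    return o
def look(name):
    m=bot.camera_model("wrist"); im=bot.capture("wrist")[:,:,::-1].copy(); cv2.imwrite(f"pics/{name}.png",im)
    return m,im,cv2.cvtColor(im,cv2.COLOR_BGR2HSV)
def rect(m,M,z,k=3,near=None):
    M=cv2.morphologyEx(M,cv2.MORPH_CLOSE,np.ones((k,k)))
    for c in sorted(cv2.findContours(M,0,1)[0],key=cv2.contourArea)[::-1][:3]:
        if cv2.contourArea(c)<60: continue
        r=cv2.minAreaRect(ray(m,c[:,0],z)[:,:2].astype(np.float32))
        print(np.round(r[0],1),np.round(r[1],1),"deg",round(r[2],1),"px",cv2.boundingRect(c))
E
python3 - <<'E'
from h import *
o=pose(); m,im,h=look("w1"); print(proj(m,o["tool_pos"]))
rect(m,cv2.inRange(h,(4,150,100),(16,255,255)),22)
E
```

```text
t 0.15 tcp [151.4 502.4 226.2] yaw [-179.9   -0.   163.2] f [-0.4  0.6 -0.9] w 91.9
[314.34626399 297.22509543]
```

View pics/w1.png

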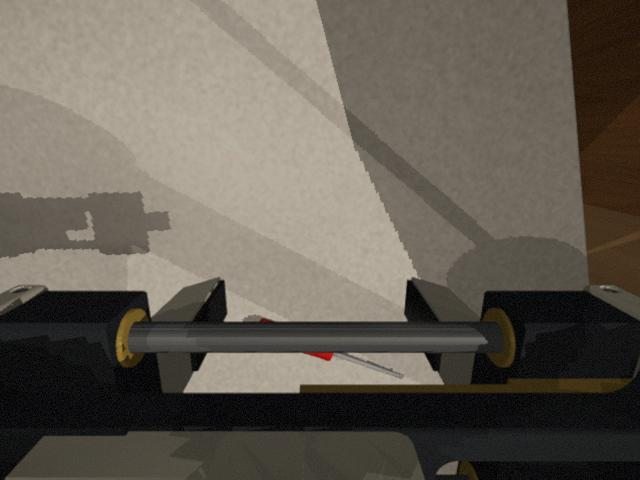

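The move was refused because every row needs all six keys, so this picture still shows the start pose. I'll send it again.

Call:
carry_out(plan=[{"tx": 32, "ty": -8.6, "tz": -8.8, "rx": 0, "ry": 0, "rz": -0.0653}, {"tx": 32, "ty": -8.6, "tz": -8.8, "rx": 0, "ry": 0, "rz": -0.0653}, {"tx": 32, "ty": -8.6, "tz": -8.8, "rx": 0, "ry": 0, "rz": -0.0653}, {"tx": 32, "ty": -8.6, "tz": -8.8, "rx": 0, "ry": 0, "rz": -0.0653}, {"tx": 32, "ty": -8.6, "tz": -8.8, "rx": 0, "ry": 0, "rz": -0.0653}, {"tx": 32, "ty": -8.6, "tz": -8.8, "rx": 0, "ry": 0, "rz": -0.0653}, {"tx": 32, "ty": -8.6, "tz": -8.8, "rx": 0, "ry": 0, "rz": -0.0653}, {"tx": 32, "ty": -8.6, "tz": -8.8, "rx": 0, "ry": 0, "rz": -0.0653}, {"tx": 32, "ty": -8.6, "tz": -8.8, "rx": 0, "ry": 0, "rz": -0.0653}, {"tx": 32, "ty": -8.6, "tz": -8.8, "rx": 0, "ry": 0, "rz": -0.0653}, {"tx": 32, "ty": -8.6, "tz": -8.8, "rx": 0, "ry": 0, "rz": -0.0653}, {"tx": 32, "ty": -8.6, "tz": -8.8, "rx": 0, "ry": 0, "rz": -0.0653}], gripper=0)

```text
time: 1.4
tool_pos: [536.6, 398.9, 120.4]
tcp_rot: [-3.141, -0.0, 2.062]
contact_force: [0.7, -0.3, -0.5]
grip_width: 91.8
finger_force: 0.0
```

Call:
carry_out(plan=[{"tx": 0, "ty": 0, "tz": 0, "rx": 0, "ry": 0, "rz": 0}, {"tx": 0, "ty": 0, "tz": 0, "rx": 0, "ry": 0, "rz": 0}])

```text
time: 1.6
tool_pos: [535.5, 398.9, 120.2]
tcp_rot: [-3.14, -0.0, 2.065]
contact_force: [-0.3, -0.1, 0.2]
grip_width: 92.1
finger_force: 0.0
```

Run:
```python
from h import *
o=pose(); m,im,h=look("w1"); print(proj(m,o["tool_pos"]))
rect(m,cv2.inRange(h,(4,150,100),(16,255,255)),22)
```

```text
t 1.6 tcp [535.5 398.9 120.2] yaw [-179.9   -0.   118.3] f [-0.3 -0.1  0.2] w 92.1
[314.40380568 297.8800001 ]
[537.9 396.9] [41.8 35. ] deg 27.3 px (290, 225, 54, 43)
```

View pics/w1.png

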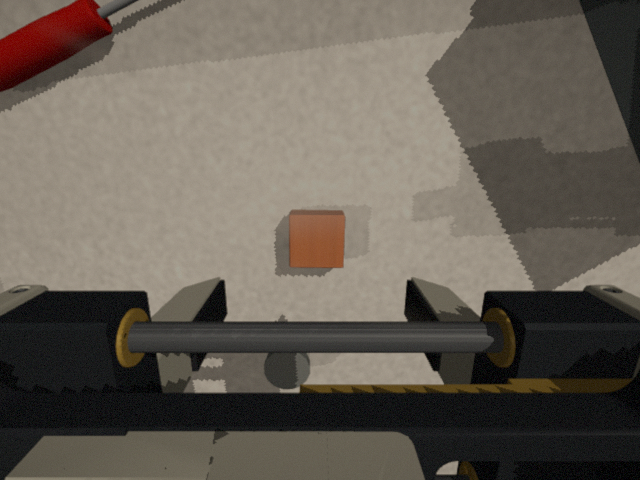

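The picture shows the copper block square between the fingers, with its top face spanning about (290–344, 214–269). That puts its centre near (536.2, 400), which agrees with the top camera. I'll descend and grip.

Call:
carry_out(plan=[{"tx": 0.6, "ty": 0.2, "tz": -30, "rx": 0, "ry": 0, "rz": 0}, {"tx": 0, "ty": 0, "tz": -35, "rx": 0, "ry": 0, "rz": 0}, {"tx": 0, "ty": 0, "tz": -30, "rx": 0, "ry": 0, "rz": 0}, {"tx": 0, "ty": 0, "tz": -14, "rx": 0, "ry": 0, "rz": 0}, {"tx": 0, "ty": 0, "tz": -7, "rx": 0, "ry": 0, "rz": 0}, {"tx": 0, "ty": 0, "tz": 0, "rx": 0, "ry": 0, "rz": 0}])

```text
time: 2.25
tool_pos: [535.8, 400.2, 5.4]
tcp_rot: [3.141, -0.0, 2.066]
contact_force: [-0.9, 0.5, 0.3]
grip_width: 91.7
finger_force: 0.0
```

Call:
carry_out(plan=[{"tx": 0, "ty": 0, "tz": 0, "rx": 0, "ry": 0, "rz": 0}, {"tx": 0, "ty": 0, "tz": 0, "rx": 0, "ry": 0, "rz": 0}, {"tx": 0, "ty": 0, "tz": 0, "rx": 0, "ry": 0, "rz": 0}, {"tx": 0, "ty": 0, "tz": 0, "rx": 0, "ry": 0, "rz": 0}, {"tx": 0, "ty": 0, "tz": 0, "rx": 0, "ry": 0, "rz": 0}, {"tx": 0, "ty": 0, "tz": 0, "rx": 0, "ry": 0, "rz": 0}, {"tx": 0, "ty": 0, "tz": 0, "rx": 0, "ry": 0, "rz": 0}, {"tx": 0, "ty": 0, "tz": 0, "rx": 0, "ry": 0, "rz": 0}], gripper=1)

```text
time: 3.05
tool_pos: [536.1, 399.6, 5.2]
tcp_rot: [3.142, 0.0, 2.065]
contact_force: [-1.0, -0.1, 0.9]
grip_width: 43.9
finger_force: 30.0
```

Call:
carry_out(plan=[{"tx": 0, "ty": 0, "tz": 12, "rx": 0, "ry": 0, "rz": 0}, {"tx": 0, "ty": 0, "tz": 30, "rx": 0, "ry": 0, "rz": 0}, {"tx": 0, "ty": 0, "tz": 33, "rx": 0, "ry": 0, "rz": 0}, {"tx": 5, "ty": -10, "tz": 0, "rx": 0, "ry": 0, "rz": -0.02}, {"tx": 10, "ty": -20, "tz": 0, "rx": 0, "ry": 0, "rz": -0.04}, {"tx": 13, "ty": -30, "tz": 0, "rx": 0, "ry": 0, "rz": -0.05}, {"tx": 13, "ty": -30, "tz": 0, "rx": 0, "ry": 0, "rz": -0.05}, {"tx": 13, "ty": -30, "tz": 0, "rx": 0, "ry": 0, "rz": -0.05}, {"tx": 13, "ty": -30, "tz": 0, "rx": 0, "ry": 0, "rz": -0.05}, {"tx": 13, "ty": -30, "tz": 0, "rx": 0, "ry": 0, "rz": -0.05}, {"tx": 13, "ty": -30, "tz": 0, "rx": 0, "ry": 0, "rz": -0.05}, {"tx": 11, "ty": -25, "tz": 0, "rx": 0, "ry": 0, "rz": -0.034}])

```text
time: 4.25
tool_pos: [640.0, 162.1, 78.8]
tcp_rot: [-3.14, 0.001, 1.668]
contact_force: [0.6, -0.5, -4.3]
grip_width: 43.8
finger_force: 30.0
```

Call:
carry_out(plan=[{"tx": 7, "ty": -20.8, "tz": 0, "rx": 0, "ry": 0, "rz": -0.02}, {"tx": 0, "ty": 0, "tz": 0, "rx": 0, "ry": 0, "rz": 0}, {"tx": 0, "ty": 0, "tz": 0, "rx": 0, "ry": 0, "rz": 0}, {"tx": 0, "ty": 0, "tz": 0, "rx": 0, "ry": 0, "rz": 0}])

```text
time: 4.65
tool_pos: [646.4, 144.4, 79.5]
tcp_rot: [-3.14, -0.0, 1.652]
contact_force: [0.3, 0.5, -3.4]
grip_width: 43.8
finger_force: 30.0
```

Run:
```python
from h import *
o=pose(); m,im,h=look("w2")
rect(m,cv2.inRange(h,(55,80,30),(90,255,255)),8,15)
cv2.imwrite("pics/t2.png",cv2.resize(bot.capture("top")[150:270,220:380,::-1],None,fx=5,fy=5))
```

```text
t 4.65 tcp [646.4 144.4  79.5] yaw [-179.9   -0.    94.6] f [ 0.3  0.5 -3.4] w 43.8
[453.6 214.3] [46.4 30.7] deg 79.9 px (0, 83, 51, 79)
[682.7 160.8] [22.5 69.1] deg 4.7 px (354, 186, 34, 96)
[610.7 146. ] [18.9 17.5] deg 9.7 px (252, 235, 27, 25)
```

View pics/w2.png

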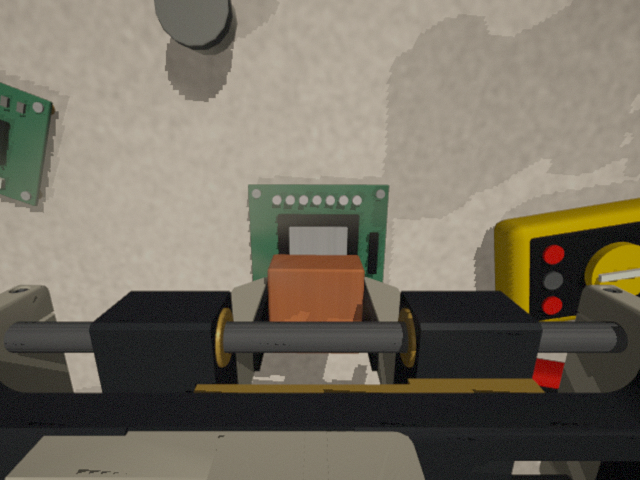

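The view shows the block held square at columns 270–363, with its top rear edge at row 256. The socket's rear edge is at row 214 (columns 278–360) and the board's rear edge at row 185 (248–389).

Run:
```python
from h import *
m=bot.camera_model("wrist"); a=np.radians(94.6); ex=np.array([np.cos(a),np.sin(a)])
for n,p,z,d in [("board",(318.5,185),8,48),("sock",(319,214),12,28),("lid",(318.5,227),15,20),("block",(316.5,256),96.1,22)]:
    P=ray(m,p,z)[0,:2]; print(n,(P-d*ex).round(1))
```

```text
board [648.9 145.6]
sock [649.2 146.5]
lid [648.9 146.2]
block [646.9 151.2]
```

Call:
carry_out(plan=[{"tx": 1.6, "ty": 1.2, "tz": -12, "rx": 0, "ry": 0, "rz": 0}, {"tx": 0, "ty": 0, "tz": -15, "rx": 0, "ry": 0, "rz": 0}, {"tx": 0, "ty": 0, "tz": -12, "rx": 0, "ry": 0, "rz": 0}, {"tx": 0, "ty": 0, "tz": -8, "rx": 0, "ry": 0, "rz": 0}, {"tx": 0, "ty": 0, "tz": -6, "rx": 0, "ry": 0, "rz": 0}, {"tx": 0, "ty": 0, "tz": -3, "rx": 0, "ry": 0, "rz": 0}, {"tx": 0, "ty": 0, "tz": -2, "rx": 0, "ry": 0, "rz": 0}, {"tx": 0, "ty": 0, "tz": 0, "rx": 0, "ry": 0, "rz": 0}])

```text
time: 5.55
tool_pos: [648.8, 145.0, 22.2]
tcp_rot: [3.141, 0.0, 1.651]
contact_force: [0.6, -0.4, -2.6]
grip_width: 43.6
finger_force: 30.0
```

Call:
carry_out(plan=[{"tx": 0, "ty": 0, "tz": -1, "rx": 0, "ry": 0, "rz": 0}, {"tx": 0, "ty": 0, "tz": 0, "rx": 0, "ry": 0, "rz": 0}])

```text
time: 5.75
tool_pos: [648.9, 145.1, 21.5]
tcp_rot: [3.141, -0.0, 1.651]
contact_force: [-0.9, 0.2, -3.7]
grip_width: 43.6
finger_force: 30.0
```

Call:
carry_out(plan=[{"tx": 0, "ty": 0, "tz": -1, "rx": 0, "ry": 0, "rz": 0}, {"tx": 0, "ty": 0, "tz": 0, "rx": 0, "ry": 0, "rz": 0}])

```text
time: 5.95
tool_pos: [648.7, 145.1, 20.2]
tcp_rot: [3.141, 0.0, 1.651]
contact_force: [0.1, -0.4, -3.2]
grip_width: 44.0
finger_force: 30.0
```

Call:
carry_out(plan=[{"tx": 0, "ty": 0, "tz": -0.5, "rx": 0, "ry": 0, "rz": 0}, {"tx": 0, "ty": 0, "tz": 0, "rx": 0, "ry": 0, "rz": 0}])

```text
time: 6.15
tool_pos: [648.8, 145.1, 20.1]
tcp_rot: [3.141, 0.0, 1.651]
contact_force: [-1.9, -0.6, 1.8]
grip_width: 43.5
finger_force: 30.0
```

Call:
carry_out(plan=[{"tx": 0, "ty": 0, "tz": 0, "rx": 0, "ry": 0, "rz": 0}, {"tx": 0, "ty": 0, "tz": 0, "rx": 0, "ry": 0, "rz": 0}, {"tx": 0, "ty": 0, "tz": 0, "rx": 0, "ry": 0, "rz": 0}, {"tx": 0, "ty": 0, "tz": 0, "rx": 0, "ry": 0, "rz": 0}, {"tx": 0, "ty": 0, "tz": 20, "rx": 0, "ry": 0, "rz": 0}, {"tx": 0, "ty": 0, "tz": 35, "rx": 0, "ry": 0, "rz": 0}, {"tx": 0, "ty": 0, "tz": 35, "rx": 0, "ry": 0, "rz": 0}], gripper=0)

```text
time: 6.85
tool_pos: [648.3, 145.0, 110.0]
tcp_rot: [-3.14, 0.0, 1.651]
contact_force: [0.5, 0.3, 0.9]
grip_width: 90.8
finger_force: 0.0
```

Call:
carry_out(plan=[{"tx": -10, "ty": -9, "tz": 10, "rx": 0, "ry": 0, "rz": 0.02}, {"tx": -20, "ty": -19, "tz": 0, "rx": 0, "ry": 0, "rz": 0.02}, {"tx": -25, "ty": -24, "tz": 0, "rx": 0, "ry": 0, "rz": 0.02}, {"tx": -25, "ty": -24, "tz": 0, "rx": 0, "ry": 0, "rz": 0.02}, {"tx": -25, "ty": -24, "tz": 0, "rx": 0, "ry": 0, "rz": 0.02}, {"tx": -25, "ty": -24, "tz": 0, "rx": 0, "ry": 0, "rz": 0.02}, {"tx": -25, "ty": -24, "tz": 0, "rx": 0, "ry": 0, "rz": 0.02}, {"tx": -20, "ty": -19, "tz": 0, "rx": 0, "ry": 0, "rz": 0.02}, {"tx": -15, "ty": -12, "tz": 0, "rx": 0, "ry": 0, "rz": 0.02}, {"tx": 0, "ty": 0, "tz": 0, "rx": 0, "ry": 0, "rz": 0.008}, {"tx": 0, "ty": 0, "tz": 0, "rx": 0, "ry": 0, "rz": 0}, {"tx": 0, "ty": 0, "tz": 0, "rx": 0, "ry": 0, "rz": 0}])

```text
time: 8.05
tool_pos: [459.6, -33.6, 119.8]
tcp_rot: [3.14, 0.0, 1.839]
contact_force: [0.3, 0.1, -0.2]
grip_width: 92.0
finger_force: 0.0
```

Run:
```python
from h import *
o=pose(); m,im,h=look("w3")
mt=bot.camera_model("top"); t=bot.capture("top")[:,:,::-1].copy(); th=cv2.cvtColor(t,cv2.COLOR_BGR2HSV)
M=cv2.inRange(th,(4,160,100),(14,255,255)); M[:,:250]=0; M[:,340:]=0
print("copper on proc:"); rect(mt,M,37)
```

```text
t 8.05 tcp [459.6 -33.6 119.8] yaw [179.9   0.  105.4] f [ 0.3  0.1 -0.2] w 92.0
copper on proc:
[648.1 145.2] [42.5 42.6] deg 3.8 px (283, 187, 24, 23)
```

View pics/w3.png

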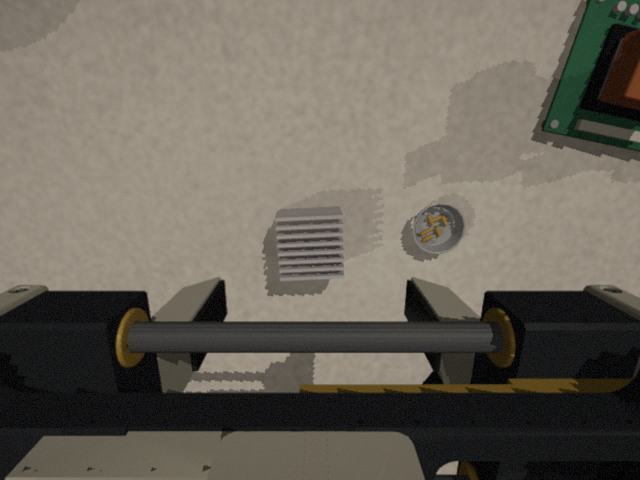

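The fin heatsink's top face spans about (277–344, 216–279), with its fins along the closing line. The dish at (437,230) is clear. From the top camera, the copper block sits within about 1.5 mm of the processor centre.

Run:
```python
from h import *
m=bot.camera_model("wrist")
p=ray(m,[(281,280),(344,277),(343,216),(276,218),(311,247.5)],35); print(p.round(1))
for i in range(4): d=p[(i+1)%4]-p[i]; print(np.linalg.norm(d).round(1),np.degrees(np.arctan2(d[1],d[0])).round(1))
```

```text
[[441.2 -65.5  35. ]
 [487.4 -50.1  35. ]
 [472.8  -4.4  35. ]
 [426.  -18.9  35. ]
 [456.7 -33.9  35. ]]
48.7 18.4
48.0 107.7
49.0 -162.8
49.0 -71.9
```

Call:
carry_out(plan=[{"tx": -1.5, "ty": -0.8, "tz": -30, "rx": 0, "ry": 0, "rz": 0.035}, {"tx": 0, "ty": 0, "tz": -35, "rx": 0, "ry": 0, "rz": 0}, {"tx": 0, "ty": 0, "tz": -30, "rx": 0, "ry": 0, "rz": 0}, {"tx": 0, "ty": 0, "tz": -13, "rx": 0, "ry": 0, "rz": 0}, {"tx": 0, "ty": 0, "tz": -7, "rx": 0, "ry": 0, "rz": 0}, {"tx": 0, "ty": 0, "tz": 0, "rx": 0, "ry": 0, "rz": 0}])

```text
time: 8.75
tool_pos: [457.1, -34.3, 3.9]
tcp_rot: [-3.14, -0.001, 1.875]
contact_force: [-0.1, -0.6, -0.1]
grip_width: 91.9
finger_force: 0.0
```

Call:
carry_out(plan=[{"tx": 0, "ty": 0, "tz": 0, "rx": 0, "ry": 0, "rz": 0}, {"tx": 0, "ty": 0, "tz": 0, "rx": 0, "ry": 0, "rz": 0}, {"tx": 0, "ty": 0, "tz": 0, "rx": 0, "ry": 0, "rz": 0}, {"tx": 0, "ty": 0, "tz": 0, "rx": 0, "ry": 0, "rz": 0}, {"tx": 0, "ty": 0, "tz": 0, "rx": 0, "ry": 0, "rz": 0}, {"tx": 0, "ty": 0, "tz": 0, "rx": 0, "ry": 0, "rz": 0}, {"tx": 0, "ty": 0, "tz": 0, "rx": 0, "ry": 0, "rz": 0}, {"tx": 0, "ty": 0, "tz": 0, "rx": 0, "ry": 0, "rz": 0}], gripper=1)

```text
time: 9.55
tool_pos: [457.1, -34.7, 4.8]
tcp_rot: [-3.142, -0.0, 1.874]
contact_force: [-2.2, 0.1, 3.7]
grip_width: 49.5
finger_force: 30.0
```

Call:
carry_out(plan=[{"tx": 0, "ty": 0, "tz": 12, "rx": 0, "ry": 0, "rz": 0}, {"tx": 0, "ty": 0, "tz": 30, "rx": 0, "ry": 0, "rz": 0}, {"tx": 0, "ty": 0, "tz": 33, "rx": 0, "ry": 0, "rz": 0}, {"tx": 10, "ty": 9, "tz": 15, "rx": 0, "ry": 0, "rz": -0.025}, {"tx": 20, "ty": 19, "tz": 10, "rx": 0, "ry": 0, "rz": -0.025}, {"tx": 25, "ty": 24, "tz": 0, "rx": 0, "ry": 0, "rz": -0.025}, {"tx": 25, "ty": 24, "tz": 0, "rx": 0, "ry": 0, "rz": -0.025}, {"tx": 25, "ty": 24, "tz": 0, "rx": 0, "ry": 0, "rz": -0.025}, {"tx": 25, "ty": 24, "tz": 0, "rx": 0, "ry": 0, "rz": -0.025}, {"tx": 25, "ty": 24, "tz": 0, "rx": 0, "ry": 0, "rz": -0.025}, {"tx": 20, "ty": 19, "tz": 0, "rx": 0, "ry": 0, "rz": -0.025}, {"tx": 16, "ty": 12.7, "tz": 0, "rx": 0, "ry": 0, "rz": -0.025}])

```text
time: 10.75
tool_pos: [648.8, 146.6, 103.7]
tcp_rot: [-3.141, -0.0, 1.649]
contact_force: [0.7, -0.4, -1.7]
grip_width: 49.6
finger_force: 30.0
```

Call:
carry_out(plan=[{"tx": 0, "ty": 0, "tz": 0, "rx": 0, "ry": 0, "rz": 0}, {"tx": 0, "ty": 0, "tz": 0, "rx": 0, "ry": 0, "rz": 0}, {"tx": 0, "ty": 0, "tz": 0, "rx": 0, "ry": 0, "rz": 0}])

```text
time: 11.05
tool_pos: [647.3, 144.3, 104.2]
tcp_rot: [-3.14, 0.0, 1.649]
contact_force: [0.3, 0.1, -2.0]
grip_width: 49.5
finger_force: 30.0
```

Run:
```python
from h import *
o=pose(); m,im,h=look("w4")
```

```text
t 11.05 tcp [647.3 144.3 104.2] yaw [-179.9    0.    94.5] f [ 0.3  0.1 -2. ] w 49.5
```

View pics/w4.png

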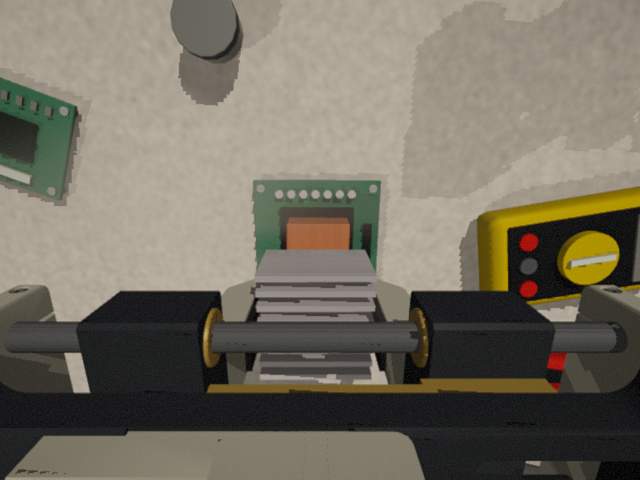

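The fin heatsink is held level and square, with its lower rear edge at row 250 (columns 263–371). The board's rear edge is at row 180 (254–381) and the copper's lower rear edge at row 218 (287–350).

Run:
```python
from h import *
m=bot.camera_model("wrist"); a=np.radians(94.5); ex=np.array([np.cos(a),np.sin(a)])
for n,p,z,d in [("board",(317.5,180),8,48),("copper",(318.5,218),15,22),("fin",(316.5,250),99.4,25)]:
    P=ray(m,p,z)[0,:2]; print(n,(P-d*ex).round(1))
```

```text
board [649.3 145.5]
copper [650.1 144.3]
fin [648.5 143.5]
```

Call:
carry_out(plan=[{"tx": 1, "ty": 1.2, "tz": -12, "rx": 0, "ry": 0, "rz": 0}, {"tx": 0, "ty": 0, "tz": -15, "rx": 0, "ry": 0, "rz": 0}, {"tx": 0, "ty": 0, "tz": -14, "rx": 0, "ry": 0, "rz": 0}, {"tx": 0, "ty": 0, "tz": -9, "rx": 0, "ry": 0, "rz": 0}, {"tx": 0, "ty": 0, "tz": -6, "rx": 0, "ry": 0, "rz": 0}, {"tx": 0, "ty": 0, "tz": -3, "rx": 0, "ry": 0, "rz": 0}, {"tx": 0, "ty": 0, "tz": -2, "rx": 0, "ry": 0, "rz": 0}, {"tx": 0, "ty": 0, "tz": 0, "rx": 0, "ry": 0, "rz": 0}])

```text
time: 11.9
tool_pos: [649.4, 146.2, 43.8]
tcp_rot: [3.141, 0.0, 1.649]
contact_force: [0.3, 0.2, -0.5]
grip_width: 49.5
finger_force: 30.0
```

Call:
carry_out(plan=[{"tx": 0, "ty": 0, "tz": -0.7, "rx": 0, "ry": 0, "rz": 0}, {"tx": 0, "ty": 0, "tz": 0, "rx": 0, "ry": 0, "rz": 0}])

```text
time: 12.1
tool_pos: [649.4, 146.2, 43.4]
tcp_rot: [3.141, -0.0, 1.649]
contact_force: [-0.3, 0.5, -2.0]
grip_width: 49.8
finger_force: 30.0
```

Call:
carry_out(plan=[{"tx": 0, "ty": 0, "tz": -0.6, "rx": 0, "ry": 0, "rz": 0}, {"tx": 0, "ty": 0, "tz": 0, "rx": 0, "ry": 0, "rz": 0}])

```text
time: 12.3
tool_pos: [649.3, 146.2, 42.5]
tcp_rot: [3.141, 0.0, 1.649]
contact_force: [-1.6, -0.2, -1.1]
grip_width: 49.8
finger_force: 30.0
```

Call:
carry_out(plan=[{"tx": 0, "ty": 0, "tz": -0.6, "rx": 0, "ry": 0, "rz": 0}, {"tx": 0, "ty": 0, "tz": 0, "rx": 0, "ry": 0, "rz": 0}])

```text
time: 12.5
tool_pos: [649.3, 146.2, 41.9]
tcp_rot: [3.141, 0.0, 1.649]
contact_force: [-0.1, -0.1, 0.2]
grip_width: 49.5
finger_force: 30.0
```

Call:
carry_out(plan=[{"tx": 0, "ty": 0, "tz": -0.4, "rx": 0, "ry": 0, "rz": 0}, {"tx": 0, "ty": 0, "tz": 0, "rx": 0, "ry": 0, "rz": 0}])

```text
time: 12.7
tool_pos: [649.3, 146.2, 41.9]
tcp_rot: [3.141, 0.0, 1.649]
contact_force: [-1.5, -0.6, 3.7]
grip_width: 49.4
finger_force: 30.0
```

Call:
carry_out(plan=[{"tx": 0, "ty": 0, "tz": 0, "rx": 0, "ry": 0, "rz": 0}, {"tx": 0, "ty": 0, "tz": 0, "rx": 0, "ry": 0, "rz": 0}, {"tx": 0, "ty": 0, "tz": 0, "rx": 0, "ry": 0, "rz": 0}, {"tx": 0, "ty": 0, "tz": 0, "rx": 0, "ry": 0, "rz": 0}, {"tx": 0, "ty": 0, "tz": 0, "rx": 0, "ry": 0, "rz": 0}, {"tx": 0, "ty": 0, "tz": 10, "rx": 0, "ry": 0, "rz": 0}, {"tx": 0, "ty": 0, "tz": 30, "rx": 0, "ry": 0, "rz": 0}, {"tx": 0, "ty": 0, "tz": 40, "rx": 0, "ry": 0, "rz": 0}], gripper=0)

```text
time: 13.5
tool_pos: [648.0, 146.0, 120.9]
tcp_rot: [-3.138, 0.0, 1.649]
contact_force: [1.1, 0.7, -0.3]
grip_width: 91.7
finger_force: 0.0
```

Call:
carry_out(plan=[{"tx": -2, "ty": -18, "tz": 0, "rx": 0, "ry": 0, "rz": -0.04}, {"tx": -3, "ty": -35, "tz": 0, "rx": 0, "ry": 0, "rz": -0.04}, {"tx": -3, "ty": -35, "tz": 0, "rx": 0, "ry": 0, "rz": -0.04}, {"tx": -3, "ty": -35, "tz": 0, "rx": 0, "ry": 0, "rz": -0.04}, {"tx": -3, "ty": -35, "tz": 0, "rx": 0, "ry": 0, "rz": -0.04}, {"tx": -3, "ty": -35, "tz": 0, "rx": 0, "ry": 0, "rz": -0.04}, {"tx": -3, "ty": -35, "tz": 0, "rx": 0, "ry": 0, "rz": -0.04}, {"tx": -2, "ty": -35, "tz": 0, "rx": 0, "ry": 0, "rz": -0.04}, {"tx": 0, "ty": -20, "tz": 0, "rx": 0, "ry": 0, "rz": -0.038}, {"tx": 0, "ty": 0, "tz": 0, "rx": 0, "ry": 0, "rz": 0}, {"tx": 0, "ty": 0, "tz": 0, "rx": 0, "ry": 0, "rz": 0}, {"tx": 0, "ty": 0, "tz": 0, "rx": 0, "ry": 0, "rz": 0}])

```text
time: 14.7
tool_pos: [627.3, -135.4, 121.3]
tcp_rot: [-3.141, -0.0, 1.293]
contact_force: [-0.4, 0.4, -0.6]
grip_width: 92.1
finger_force: 0.0
```

Run:
```python
from h import *
o=pose(); m,im,h=look("w5")
M=cv2.inRange(h,(0,0,0),(180,255,60)); M[290:]=0; rect(m,M,20,9)
t=bot.capture("top")[160:240,250:350,::-1]; t=cv2.resize(t,(320,256)); b=im[130:300,200:430]
c=np.zeros((256,560,3),np.uint8); c[:,:320]=t; c[:170,325:555]=b; cv2.imwrite("pics/c5.png",c)
```

```text
t 14.7 tcp [ 627.3 -135.4  121.3] yaw [-180.    -0.    74.1] f [-0.4  0.4 -0.6] w 92.1
[826.9 -96.4] [ 72.5 116.5] deg 78.1 px (484, 63, 156, 112)
[ 629.6 -141.1] [42.  48.5] deg 74.1 px (290, 222, 61, 51)
[559.6  15.3] [16.3  5. ] deg 0.3 px (150, 63, 24, 10)
```

View pics/c5.png

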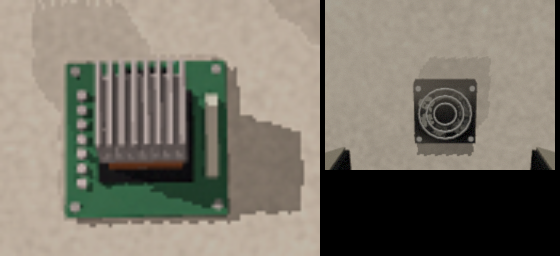

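The stack so far looks centred and level. The fan is square between the fingers at about (290–351, 209–273), so I'll shift slightly and grip it.

Call:
carry_out(plan=[{"tx": 1.6, "ty": -1.5, "tz": -30, "rx": 0, "ry": 0, "rz": 0}, {"tx": 0, "ty": 0, "tz": -35, "rx": 0, "ry": 0, "rz": 0}, {"tx": 0, "ty": 0, "tz": -30, "rx": 0, "ry": 0, "rz": 0}, {"tx": 0, "ty": 0, "tz": -14, "rx": 0, "ry": 0, "rz": 0}, {"tx": 0, "ty": 0, "tz": -7, "rx": 0, "ry": 0, "rz": 0}, {"tx": 0, "ty": 0, "tz": 0, "rx": 0, "ry": 0, "rz": 0}])

```text
time: 15.4
tool_pos: [629.0, -137.9, 5.3]
tcp_rot: [-3.141, -0.0, 1.292]
contact_force: [0.1, 0.3, 1.1]
grip_width: 91.8
finger_force: 0.0
```

Call:
carry_out(plan=[{"tx": 0, "ty": 0, "tz": 0, "rx": 0, "ry": 0, "rz": 0}, {"tx": 0, "ty": 0, "tz": 0, "rx": 0, "ry": 0, "rz": 0}, {"tx": 0, "ty": 0, "tz": 0, "rx": 0, "ry": 0, "rz": 0}, {"tx": 0, "ty": 0, "tz": 0, "rx": 0, "ry": 0, "rz": 0}, {"tx": 0, "ty": 0, "tz": 0, "rx": 0, "ry": 0, "rz": 0}, {"tx": 0, "ty": 0, "tz": 0, "rx": 0, "ry": 0, "rz": 0}, {"tx": 0, "ty": 0, "tz": 0, "rx": 0, "ry": 0, "rz": 0}, {"tx": 0, "ty": 0, "tz": 0, "rx": 0, "ry": 0, "rz": 0}], gripper=1)

```text
time: 16.2
tool_pos: [629.0, -138.4, 5.6]
tcp_rot: [3.141, 0.0, 1.291]
contact_force: [0.4, 1.0, 1.6]
grip_width: 49.9
finger_force: 30.0
```

Call:
carry_out(plan=[{"tx": 0, "ty": 0, "tz": 12, "rx": 0, "ry": 0, "rz": 0}, {"tx": 0, "ty": 0, "tz": 35, "rx": 0, "ry": 0, "rz": 0}, {"tx": 0, "ty": 0, "tz": 40, "rx": 0, "ry": 0, "rz": 0}, {"tx": 2, "ty": 15, "tz": 33, "rx": 0, "ry": 0, "rz": 0.04}, {"tx": 2, "ty": 33, "tz": 10, "rx": 0, "ry": 0, "rz": 0.04}, {"tx": 3, "ty": 37, "tz": 0, "rx": 0, "ry": 0, "rz": 0.04}, {"tx": 3, "ty": 37, "tz": 0, "rx": 0, "ry": 0, "rz": 0.04}, {"tx": 3, "ty": 37, "tz": 0, "rx": 0, "ry": 0, "rz": 0.04}, {"tx": 3, "ty": 37, "tz": 0, "rx": 0, "ry": 0, "rz": 0.04}, {"tx": 2, "ty": 37, "tz": 0, "rx": 0, "ry": 0, "rz": 0.04}, {"tx": 2, "ty": 32, "tz": 0, "rx": 0, "ry": 0, "rz": 0.04}, {"tx": 0, "ty": 18.9, "tz": 0, "rx": 0, "ry": 0, "rz": 0.038}])

```text
time: 17.4
tool_pos: [648.5, 148.2, 135.9]
tcp_rot: [3.141, -0.0, 1.653]
contact_force: [0.5, -0.3, -1.4]
grip_width: 50.0
finger_force: 30.0
```

Call:
carry_out(plan=[{"tx": 0, "ty": 0, "tz": 0, "rx": 0, "ry": 0, "rz": 0}, {"tx": 0, "ty": 0, "tz": 0, "rx": 0, "ry": 0, "rz": 0}, {"tx": 0, "ty": 0, "tz": 0, "rx": 0, "ry": 0, "rz": 0}])

```text
time: 17.7
tool_pos: [648.9, 144.1, 135.5]
tcp_rot: [-3.142, 0.0, 1.648]
contact_force: [1.0, -1.0, -1.5]
grip_width: 50.2
finger_force: 30.0
```

Run:
```python
from h import *
o=pose(); m,im,h=look("w6")
cv2.imwrite("pics/c6.png",cv2.resize(im[150:350,200:440],None,fx=2.5,fy=2.5))
```

```text
t 17.7 tcp [648.9 144.1 135.5] yaw [-180.     0.    94.4] f [ 1.  -1.  -1.5] w 50.2
```

View pics/c6.png

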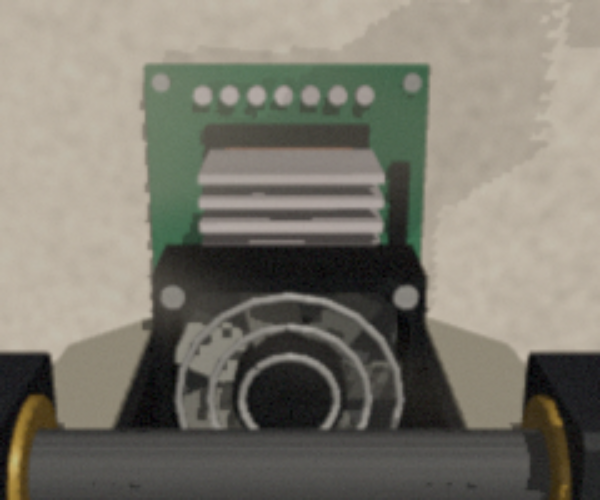

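The fan is held level, with its lower rear edge at full-image row 248. The fin heatsink's upper rear edge is at about row 220 and its lower one at 210, and the board's rear edge is at 176.

Run:
```python
from h import *
m=bot.camera_model("wrist"); a=np.radians(94.5); ex=np.array([np.cos(a),np.sin(a)])
for n,p,z,d in [("board",(315,176),8,48),("finbot",(316.8,209.6),37,25),("fintop",(316.6,220),72,25),("fan",(316.6,248),129.9,25)]:
    P=ray(m,p,z)[0,:2]; print(n,(P-d*ex).round(1))
```

```text
board [649. 145.]
finbot [650.4 145.5]
fintop [650.1 145.4]
fan [650.  144.2]
```

Call:
carry_out(plan=[{"tx": -0.5, "ty": 0.8, "tz": -10, "rx": 0, "ry": 0, "rz": 0}, {"tx": 0, "ty": 0, "tz": -14, "rx": 0, "ry": 0, "rz": 0}, {"tx": 0, "ty": 0, "tz": -13, "rx": 0, "ry": 0, "rz": 0}, {"tx": 0, "ty": 0, "tz": -9, "rx": 0, "ry": 0, "rz": 0}, {"tx": 0, "ty": 0, "tz": -6, "rx": 0, "ry": 0, "rz": 0}, {"tx": 0, "ty": 0, "tz": -3, "rx": 0, "ry": 0, "rz": 0}, {"tx": 0, "ty": 0, "tz": -1.5, "rx": 0, "ry": 0, "rz": 0}, {"tx": 0, "ty": 0, "tz": 0, "rx": 0, "ry": 0, "rz": 0}])

```text
time: 18.55
tool_pos: [648.5, 146.4, 79.0]
tcp_rot: [3.141, -0.0, 1.649]
contact_force: [0.1, -0.0, -0.8]
grip_width: 49.9
finger_force: 30.0
```

Call:
carry_out(plan=[{"tx": 0, "ty": 0, "tz": -0.7, "rx": 0, "ry": 0, "rz": 0}, {"tx": 0, "ty": 0, "tz": 0, "rx": 0, "ry": 0, "rz": 0}])

```text
time: 18.75
tool_pos: [648.5, 146.4, 78.5]
tcp_rot: [3.141, -0.0, 1.649]
contact_force: [0.5, -0.2, -1.1]
grip_width: 50.2
finger_force: 30.0
```

Call:
carry_out(plan=[{"tx": 0, "ty": 0, "tz": -0.6, "rx": 0, "ry": 0, "rz": 0}, {"tx": 0, "ty": 0, "tz": 0, "rx": 0, "ry": 0, "rz": 0}])

```text
time: 18.95
tool_pos: [648.3, 146.4, 77.7]
tcp_rot: [3.141, 0.0, 1.649]
contact_force: [-0.6, 0.6, -1.1]
grip_width: 49.7
finger_force: 30.0
```

Call:
carry_out(plan=[{"tx": 0, "ty": 0, "tz": -0.6, "rx": 0, "ry": 0, "rz": 0}, {"tx": 0, "ty": 0, "tz": 0, "rx": 0, "ry": 0, "rz": 0}])

```text
time: 19.15
tool_pos: [648.4, 146.4, 77.5]
tcp_rot: [3.141, 0.0, 1.649]
contact_force: [-1.6, -0.8, 3.5]
grip_width: 49.4
finger_force: 30.0
```

Call:
carry_out(plan=[{"tx": 0, "ty": 0, "tz": -0.5, "rx": 0, "ry": 0, "rz": 0}, {"tx": 0, "ty": 0, "tz": 0, "rx": 0, "ry": 0, "rz": 0}])

```text
time: 19.35
tool_pos: [648.4, 146.4, 77.5]
tcp_rot: [3.141, 0.0, 1.649]
contact_force: [-3.2, -0.7, 6.6]
grip_width: 49.6
finger_force: 30.0
```

Call:
carry_out(plan=[{"tx": 0, "ty": 0, "tz": 0.5, "rx": 0, "ry": 0, "rz": 0}, {"tx": 0, "ty": 0, "tz": 0, "rx": 0, "ry": 0, "rz": 0}, {"tx": 0, "ty": 0, "tz": 0, "rx": 0, "ry": 0, "rz": 0}, {"tx": 0, "ty": 0, "tz": 0, "rx": 0, "ry": 0, "rz": 0}, {"tx": 0, "ty": 0, "tz": 0, "rx": 0, "ry": 0, "rz": 0}, {"tx": 0, "ty": 0, "tz": 10, "rx": 0, "ry": 0, "rz": 0}, {"tx": 0, "ty": 0, "tz": 25, "rx": 0, "ry": 0, "rz": 0}, {"tx": 0, "ty": 0, "tz": 30, "rx": 0, "ry": 0, "rz": 0}], gripper=0)

```text
time: 20.15
tool_pos: [647.7, 146.3, 142.2]
tcp_rot: [-3.139, 0.0, 1.649]
contact_force: [0.6, 0.0, 0.4]
grip_width: 91.7
finger_force: 0.0
```

Call:
carry_out(plan=[{"tx": -10, "ty": -20, "tz": 0, "rx": 0, "ry": 0, "rz": 0.036}, {"tx": -17, "ty": -34, "tz": 0, "rx": 0, "ry": 0, "rz": 0.036}, {"tx": -19, "ty": -38, "tz": 0, "rx": 0, "ry": 0, "rz": 0.036}, {"tx": -19, "ty": -38, "tz": 0, "rx": 0, "ry": 0, "rz": 0.036}, {"tx": -19, "ty": -38, "tz": 0, "rx": 0, "ry": 0, "rz": 0.036}, {"tx": -19, "ty": -38, "tz": 0, "rx": 0, "ry": 0, "rz": 0.036}, {"tx": -19, "ty": -38, "tz": 0, "rx": 0, "ry": 0, "rz": 0.036}, {"tx": -19, "ty": -38, "tz": 0, "rx": 0, "ry": 0, "rz": 0.036}, {"tx": -19, "ty": -38, "tz": 0, "rx": 0, "ry": 0, "rz": 0.036}, {"tx": -19, "ty": -38, "tz": -10, "rx": 0, "ry": 0, "rz": 0.036}, {"tx": -15, "ty": -29, "tz": -10, "rx": 0, "ry": 0, "rz": 0.036}, {"tx": -7, "ty": -12, "tz": -5, "rx": 0, "ry": 0, "rz": 0.032}])

```text
time: 21.35
tool_pos: [446.0, -255.2, 117.2]
tcp_rot: [-3.141, 0.001, 2.076]
contact_force: [0.7, 0.5, -0.2]
grip_width: 92.0
finger_force: 0.0
```

Call:
carry_out(plan=[{"tx": 0, "ty": 0, "tz": 0, "rx": 0, "ry": 0, "rz": 0}, {"tx": 0, "ty": 0, "tz": 0, "rx": 0, "ry": 0, "rz": 0}, {"tx": 0, "ty": 0, "tz": 0, "rx": 0, "ry": 0, "rz": 0}])

```text
time: 21.65
tool_pos: [448.1, -251.9, 117.6]
tcp_rot: [3.141, 0.001, 2.078]
contact_force: [0.8, 0.0, -0.3]
grip_width: 91.7
finger_force: 0.0
```

Run:
```python
from h import *
o=pose(); m,im,h=look("w7")
t=bot.capture("top")[160:240,250:350,::-1]
c=np.zeros((450,800,3),np.uint8); c[:256,:320]=cv2.resize(t,(320,256)); c[:450,320:]=cv2.resize(im[130:280,230:390],(480,450)); cv2.imwrite("pics/c7.png",c)
```

```text
t 21.65 tcp [ 448.1 -251.9  117.6] yaw [180.   0. 119.] f [ 0.8  0.  -0.3] w 91.7
```

View pics/c7.png

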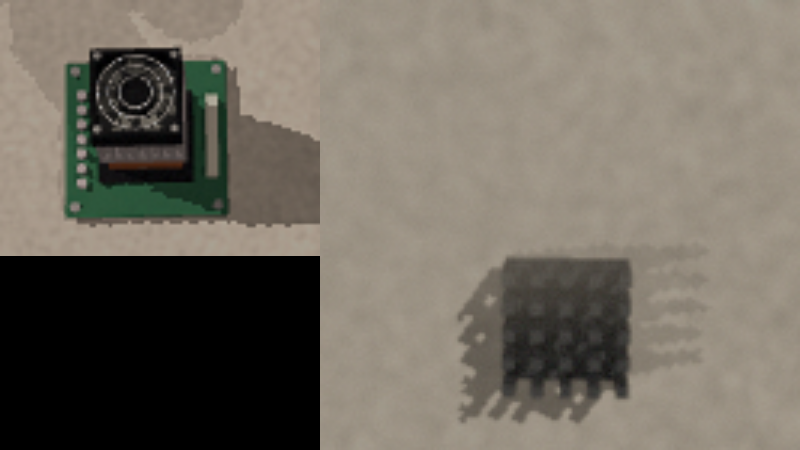

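The full stack looks good, with the fan centred at (136,94) in the crop. The pin heatsink sits square between the fingers, its base's rear edge at full-image row 216 (291–333) and its front pin tops at row 263.

Run:
```python
from h import *
m=bot.camera_model("wrist"); a=np.radians(119); ex=np.array([np.cos(a),np.sin(a)])
print(ray(m,(312,216),1)[0,:2]-17*ex, ray(m,(312,262.7),20)[0,:2]+17*ex)
print("fan",ray(bot.camera_model("top"),(292.5,189.4),92))
```

```text
[ 445.97375963 -252.60217407] [ 446.09836799 -252.56965262]
fan [[646.07746131 145.32728661  92.        ]]
```

Call:
carry_out(plan=[{"tx": -2, "ty": -0.6, "tz": -30, "rx": 0, "ry": 0, "rz": 0}, {"tx": 0, "ty": 0, "tz": -35, "rx": 0, "ry": 0, "rz": 0}, {"tx": 0, "ty": 0, "tz": -28, "rx": 0, "ry": 0, "rz": 0}, {"tx": 0, "ty": 0, "tz": -13, "rx": 0, "ry": 0, "rz": 0}, {"tx": 0, "ty": 0, "tz": -6.5, "rx": 0, "ry": 0, "rz": 0}, {"tx": 0, "ty": 0, "tz": 0, "rx": 0, "ry": 0, "rz": 0}])

```text
time: 22.35
tool_pos: [445.4, -252.6, 4.1]
tcp_rot: [-3.141, -0.001, 2.078]
contact_force: [0.2, 0.2, 0.8]
grip_width: 91.9
finger_force: 0.0
```

Call:
carry_out(plan=[{"tx": 0, "ty": 0, "tz": 0, "rx": 0, "ry": 0, "rz": 0}, {"tx": 0, "ty": 0, "tz": 0, "rx": 0, "ry": 0, "rz": 0}, {"tx": 0, "ty": 0, "tz": 0, "rx": 0, "ry": 0, "rz": 0}, {"tx": 0, "ty": 0, "tz": 0, "rx": 0, "ry": 0, "rz": 0}, {"tx": 0, "ty": 0, "tz": 0, "rx": 0, "ry": 0, "rz": 0}, {"tx": 0, "ty": 0, "tz": 0, "rx": 0, "ry": 0, "rz": 0}, {"tx": 0, "ty": 0, "tz": 0, "rx": 0, "ry": 0, "rz": 0}, {"tx": 0, "ty": 0, "tz": 0, "rx": 0, "ry": 0, "rz": 0}, {"tx": 0, "ty": 0, "tz": 0, "rx": 0, "ry": 0, "rz": 0}], gripper=1)

```text
time: 23.25
tool_pos: [445.3, -253.2, 4.4]
tcp_rot: [3.142, -0.0, 2.077]
contact_force: [0.0, -0.2, 0.3]
grip_width: 33.6
finger_force: 30.0
```

Call:
carry_out(plan=[{"tx": 0, "ty": 0, "tz": 12, "rx": 0, "ry": 0, "rz": 0}, {"tx": 0, "ty": 0, "tz": 30, "rx": 0, "ry": 0, "rz": 0}, {"tx": 0, "ty": 0, "tz": 33, "rx": 0, "ry": 0, "rz": 0}, {"tx": -1, "ty": 20, "tz": 0, "rx": 0, "ry": 0, "rz": 0.05}, {"tx": -1, "ty": 33, "tz": 0, "rx": 0, "ry": 0, "rz": 0.06}, {"tx": -2, "ty": 35, "tz": 0, "rx": 0, "ry": 0, "rz": 0.06}, {"tx": -2, "ty": 35, "tz": 0, "rx": 0, "ry": 0, "rz": 0.06}, {"tx": -2, "ty": 35, "tz": 0, "rx": 0, "ry": 0, "rz": 0.06}, {"tx": -2, "ty": 35, "tz": 0, "rx": 0, "ry": 0, "rz": 0.06}, {"tx": -2, "ty": 35, "tz": 0, "rx": 0, "ry": 0, "rz": 0.06}, {"tx": -2, "ty": 35, "tz": 0, "rx": 0, "ry": 0, "rz": 0.06}, {"tx": -2, "ty": 35, "tz": 0, "rx": 0, "ry": 0, "rz": 0.06}])

```text
time: 24.45
tool_pos: [429.3, 46.1, 80.3]
tcp_rot: [3.141, 0.001, 2.61]
contact_force: [0.5, 0.4, -1.1]
grip_width: 33.5
finger_force: 30.0
```

Call:
carry_out(plan=[{"tx": -1, "ty": 35, "tz": 0, "rx": 0, "ry": 0, "rz": 0.06}, {"tx": -1, "ty": 35, "tz": 0, "rx": 0, "ry": 0, "rz": 0.06}, {"tx": -1, "ty": 35, "tz": 0, "rx": 0, "ry": 0, "rz": 0.06}, {"tx": 0, "ty": 35, "tz": 0, "rx": 0, "ry": 0, "rz": 0.04}, {"tx": 0, "ty": 21, "tz": 0, "rx": 0, "ry": 0, "rz": 0.028}, {"tx": 0, "ty": 0, "tz": 0, "rx": 0, "ry": 0, "rz": 0}, {"tx": 0, "ty": 0, "tz": 0, "rx": 0, "ry": 0, "rz": 0}, {"tx": 0, "ty": 0, "tz": 0, "rx": 0, "ry": 0, "rz": 0}])

```text
time: 25.25
tool_pos: [426.3, 204.9, 79.7]
tcp_rot: [-3.141, 0.0, 2.854]
contact_force: [-0.1, -0.5, -0.4]
grip_width: 33.9
finger_force: 30.0
```

Run:
```python
from h import *
o=pose(); m,im,h=look("w8")
cv2.imwrite("pics/c8.png",cv2.resize(im[130:330,200:440],None,fx=2.5,fy=2.5))
```

```text
t 25.25 tcp [426.3 204.9  79.7] yaw [-180.     0.   163.5] f [-0.1 -0.5 -0.4] w 33.9
```

View pics/c8.png

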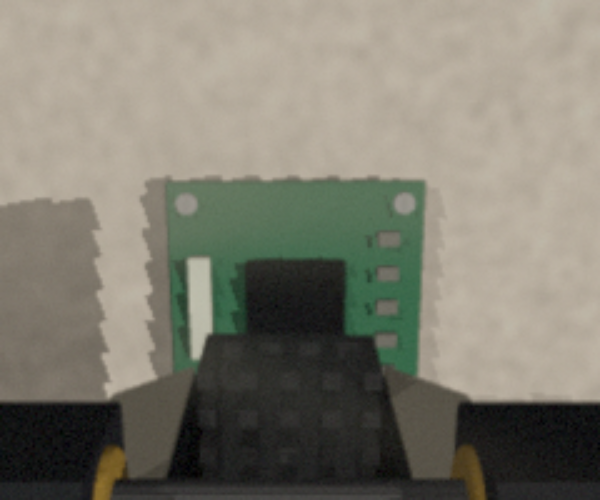

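The pin heatsink's lower rear edge is at full-image row 264 (centre column 317.4). The chip's rear edge is at row 234.4 (318.2) and the board's at 202.4 (318.6). The yaw matches.

Run:
```python
from h import *
m=bot.camera_model("wrist"); a=np.radians(163.5); ex=np.array([np.cos(a),np.sin(a)])
for n,p,z,d in [("board",(318.6,202.4),8,36),("chip",(318.2,234.4),10,14),("pin",(317.4,264),75.3,17)]:
    P=ray(m,p,z)[0,:2]; print(n,(P-d*ex).round(1))
```

```text
board [427.  207.5]
chip [427.  207.2]
pin [427.4 206.1]
```

Call:
carry_out(plan=[{"tx": -0.3, "ty": 1.0, "tz": -12, "rx": 0, "ry": 0, "rz": 0}, {"tx": 0, "ty": 0, "tz": -16, "rx": 0, "ry": 0, "rz": 0}, {"tx": 0, "ty": 0, "tz": -14, "rx": 0, "ry": 0, "rz": 0}, {"tx": 0, "ty": 0, "tz": -9, "rx": 0, "ry": 0, "rz": 0}, {"tx": 0, "ty": 0, "tz": -6, "rx": 0, "ry": 0, "rz": 0}, {"tx": 0, "ty": 0, "tz": -3, "rx": 0, "ry": 0, "rz": 0}, {"tx": 0, "ty": 0, "tz": -2, "rx": 0, "ry": 0, "rz": 0}, {"tx": 0, "ty": 0, "tz": 0, "rx": 0, "ry": 0, "rz": 0}])

```text
time: 26.1
tool_pos: [426.2, 206.8, 17.6]
tcp_rot: [3.141, 0.0, 2.855]
contact_force: [0.3, 0.0, -1.0]
grip_width: 33.7
finger_force: 30.0
```

Call:
carry_out(plan=[{"tx": 0, "ty": 0, "tz": -0.7, "rx": 0, "ry": 0, "rz": 0}, {"tx": 0, "ty": 0, "tz": 0, "rx": 0, "ry": 0, "rz": 0}])

```text
time: 26.3
tool_pos: [426.2, 206.9, 17.0]
tcp_rot: [3.141, 0.0, 2.855]
contact_force: [-0.0, 0.0, -0.5]
grip_width: 33.7
finger_force: 30.0
```

Call:
carry_out(plan=[{"tx": 0, "ty": 0, "tz": -0.6, "rx": 0, "ry": 0, "rz": 0}, {"tx": 0, "ty": 0, "tz": 0, "rx": 0, "ry": 0, "rz": 0}])

```text
time: 26.5
tool_pos: [426.2, 206.9, 16.4]
tcp_rot: [3.141, 0.001, 2.855]
contact_force: [-0.7, 0.9, 3.6]
grip_width: 33.8
finger_force: 30.0
```

Contact. I'll release, retreat clear of the top view and check.

Call:
carry_out(plan=[{"tx": 0, "ty": 0, "tz": 0, "rx": 0, "ry": 0, "rz": 0}, {"tx": 0, "ty": 0, "tz": 0, "rx": 0, "ry": 0, "rz": 0}, {"tx": 0, "ty": 0, "tz": 0, "rx": 0, "ry": 0, "rz": 0}, {"tx": 0, "ty": 0, "tz": 0, "rx": 0, "ry": 0, "rz": 0}, {"tx": 0, "ty": 0, "tz": 0, "rx": 0, "ry": 0, "rz": 0}, {"tx": 0, "ty": 0, "tz": 10, "rx": 0, "ry": 0, "rz": 0}, {"tx": 0, "ty": 0, "tz": 25, "rx": 0, "ry": 0, "rz": 0}, {"tx": 0, "ty": 0, "tz": 35, "rx": 0, "ry": 0, "rz": 0}, {"tx": 0, "ty": 0, "tz": 40, "rx": 0, "ry": 0, "rz": 0}], gripper=0)

```text
time: 27.4
tool_pos: [425.3, 206.6, 127.4]
tcp_rot: [-3.141, -0.002, 2.855]
contact_force: [1.0, 1.1, -0.8]
grip_width: 91.3
finger_force: 0.0
```

Call:
carry_out(plan=[{"tx": -15, "ty": 25, "tz": 10, "rx": 0, "ry": 0, "rz": 0}, {"tx": -20, "ty": 35, "tz": 10, "rx": 0, "ry": 0, "rz": 0}, {"tx": -20, "ty": 35, "tz": 10, "rx": 0, "ry": 0, "rz": 0}, {"tx": -20, "ty": 35, "tz": 10, "rx": 0, "ry": 0, "rz": 0}, {"tx": -20, "ty": 35, "tz": 0, "rx": 0, "ry": 0, "rz": 0}, {"tx": -20, "ty": 35, "tz": 0, "rx": 0, "ry": 0, "rz": 0}, {"tx": -20, "ty": 30, "tz": 0, "rx": 0, "ry": 0, "rz": 0}, {"tx": 0, "ty": 0, "tz": 0, "rx": 0, "ry": 0, "rz": 0}, {"tx": 0, "ty": 0, "tz": 0, "rx": 0, "ry": 0, "rz": 0}, {"tx": 0, "ty": 0, "tz": 0, "rx": 0, "ry": 0, "rz": 0}])

```text
time: 28.4
tool_pos: [291.4, 436.0, 166.4]
tcp_rot: [-3.141, 0.0, 2.855]
contact_force: [0.2, -0.7, -0.7]
grip_width: 92.0
finger_force: 0.0
```

Run:
```python
from h import *
pose(); t=bot.capture("top")[160:360,180:320,::-1]; s=bot.capture("side")[130:300,180:400,::-1]
c=np.zeros((600,800,3),np.uint8); c[:,:420]=cv2.resize(t,(420,600)); c[:290,424:]=cv2.resize(s,(376,290)); cv2.imwrite("pics/c9.png",c)
```

```text
t 28.4 tcp [291.4 436.  166.4] yaw [-180.     0.   163.6] f [ 0.2 -0.7 -0.7] w 92.0
```

View pics/c9.png

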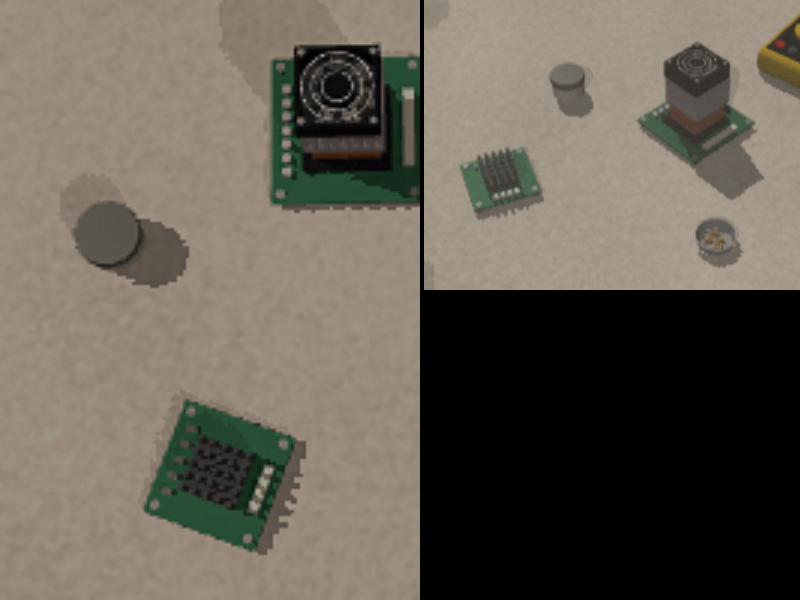

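Both views show the stack upright, square and centred at (338,90) in the crop. The pin heatsink is square on its chip at (218,472), and the tub and dish haven't moved. Handing in.

```bash
python3 -c "from plant import bot; print(bot.close_job())"
```

```text
the job is handed in; nothing more can be done
None
```

I stacked the copper block, fin heatsink and fan on the processor, put the pin heatsink on the chip, released everything and handed the job in at about 28 s; the last camera check showed all pieces centred and square, but no verdict came back.

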